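# Run the freshly painted slat under the curing lamp

## Task

The slat with the orange band has just been painted. Push it along its lane and in under the low curing lamp until the orange band is centred beneath the lamp bar, with no orange showing on either side and the bare ends sticking out, then let go and draw back. Leave the black-banded and the blue-banded slats where they lie.

Things in the scene. Friction and masses are not known exactly. Their poses are not given: they have to be found in the camera images.
- slat_orange: The one to push. Wooden slat, bright orange 50 mm band round its middle; 220 mm long (own y), 50 wide (x), 24 thick (z), about 130 g. Origin: centre of its underside, mid-band. Lies loose and flat in one of the station's three lanes (which one varies), along the lane, its band short of the lamp bar on the station's -y side.
- slat_black: To be left alone. Wooden slat, black 50 mm band round its middle; 220 mm long (own y), 50 wide (x), 24 thick (z), about 130 g. Origin: centre of its underside, mid-band. Lies loose and flat in one of the station's three lanes (which one varies), along the lane, its band short of the lamp bar on the station's -y side.
- slat_blue: To be left alone. Wooden slat, dark blue 50 mm band round its middle; 220 mm long (own y), 50 wide (x), 24 thick (z), about 130 g. Origin: centre of its underside, mid-band. Lies loose and flat in one of the station's three lanes (which one varies), along the lane, its band short of the lamp bar on the station's -y side.
- dryer: Fixed curing station (all in mm). Origin on the bench below the lamp bar's centre; push towards its +y. Grey bed, top 12 up, y -345 to 150. Lane centres at x -70, 0, 70; lanes 54 wide between strips whose tops are 20 mm up. Lamp bar spans all lanes at y -45 to 45, underside 42 up, top 70; posts at x -122, 122. No end stop: a slat halts by friction when pushing ends; centred, it sticks out 65 each side.

How it is judged:
At the end, for the whole second after the job is handed in: The orange-banded slat lies still and flat on the bed in a lane, along the lane within 6 degrees, its middle within 20 mm of the middle of the lamp bar along the lane (band wholly under the bar), released (y of slat_orange in the frame of dryer between -0.02 and 0.02 m and x of slat_orange in the frame of dryer between -0.085 and 0.085 m and z of slat_orange in the frame of dryer between 0.006 and 0.018 m and angle between the y axis of slat_orange and the y axis of dryer, either way round below 0.1 rad and angle between slat_orange's own z axis and vertical below 0.1 rad and linear speed of slat_orange below 0.01 m/s and contact force between slat_orange and the fingers below 0.1 N); the robot touches nothing.
It fails at once if the black-banded slat is shifted by more than 15 mm (distance of slat_black from where it was at the start of the episode above 0.015 m).
It fails at once if the blue-banded slat is shifted by more than 15 mm (distance of slat_blue from where it was at the start of the episode above 0.015 m).
It also fails if it takes over 32 s, if anything falls off the work surface, if the arm or the gripper's body presses on something with over 40 N, if the wrist force passes 120 N, or if a joint passes its speed limit or range.

## Robot

A 6-joint arm with a two-finger parallel gripper is mounted at the origin on the work surface. World frame = base frame: x ahead of the robot, y to its left, z up, the work surface at z = 0. Lengths are in m, angles in rad, forces in N, time in s.
With the tool pointing down it reaches from about 0.225 to 0.875 m from the base axis. Payload 3.4 kg.
Tool frame: the origin (TCP) lies at the very end of the fingers, on their centre line; the grasp point (between the pads) lies 19 mm behind it; z points along the fingers, x is the direction in which the jaws open and shut, and the axes are right-handed (so a half turn about z gives the same grasp; the last joint's range is limited). The gripper opens to 85 mm and grips with 20 to 120 N. Pads are 22 mm wide; open, the fingers measure 114 mm over their backs; the gripper's body (76 mm by 85 mm) begins 54 mm behind the grasp point. The pads swing forward as they close: fully open they stand 13 mm farther back than shut.
Start: joints at [-1.367, 0.276, 1.505, -0, 1.361, -0.121], TCP at [0.183, -0.545, 0.231] pointing down, gripper open.
Joint ranges: [-2.89, 2.89], [-0.75, 2.08], [0.22, 2.7], [-1.18, 4.32], [0.11, 2.71], [-2.7, 2.7]. Speed limits (rad/s): [2.57, 2.57, 3.14, 3.14, 3.14, 3.14].

## Interface

Orientations are given as a unit quaternion [w, x, y, z].
In Python, from rig import manip gives the robot as it stands.
- The arm moves only by the tool carry_out, never from a script. Its argument "series" is a list of rows, each a list of 2 entries, a list of its own where there are three numbers: the shift along the tool's x, y, z in mm, then the turn about the tool's z in degrees. A call has 1 to 10 rows; each row shifts and turns the pose as measured when the row begins, along the tool's axes as they then stand; what a row does not reach is not made up. A row lasts 1/12 s, in which the tool goes at most 41.7 mm and 7.16 degrees, less where a joint would pass 70% of its speed; a pose out of reach is approached as far as the arm can. A call is refused whole if a number of a shift passes 41.7 or a number of a turn 7.16, either way. A call with a gripper value outside its range is refused whole. "fingers" is the finger opening in mm, from 0 to 85.4, set as the call begins (left out, the last holds). The fingers move at their own pace and stop on an object; "squeeze" is the grip in N (left out, the last holds). Time passes only in rows, so rows that do not move let the fingers close. It gives the time, the measured TCP pose, the force and the opening at its end, in the units of the state.
- manip.get_state(): the state, without advancing time (a new reading comes with each control period).
- manip.get_image(name): name is "side" or "top"; returns a dict with "frame" (384x512x3 uint8, blue, green, red), "K" (3x3 intrinsics, pixels), "rvec" (rotation vector, rad) and "tvec" (3), from world to camera coordinates, as OpenCV has them. Camera axes: x right, y down, z forward; pixel columns grow to the right and rows downward; lengths in m; the calibration is good to about 2 mm. A picture is of the moment at which its call begins. There is no depth.
- manip.sign_off(): hands the job in, once; it reports no verdict.
The state is a dict: "clock": time; "qpos": joint angles; "qd": joint speeds; "effort": joint torques, N m; "position": TCP position; "ee_rot": TCP orientation; "contact_force": force on the tool from outside, world axes, zero at the start; "moment": the same for the moment, N m; "width": finger opening in m.
Only numpy, scipy, OpenCV 4.12 (cv2) and the standard library are available. Lean on these libraries where they do the work, as an engineer would, in place of code of your own. Each camera call takes 0.05 s, during which the arm holds its last target. There are 200 camera calls.

## Working session

There is one attempt and no reset: what is moved stays moved. The work goes in short steps, Python scripts to look and compute and a tool call to move; the robot and the scene stay as the last step left them, time stands still between calls to the robot, and variables do not carry over. Pictures are saved under pics/ and viewed, about 8 in all and at most 12, crops included, and the job is handed in when it is done.

Besides the shell and the picture viewer there is one more tool, called after ">>>" by a JSON object that holds its "name" and its "arguments", one argument or row to a line. carry_out: Moves the arm, as the interface text tells. Its arguments: {"type":"object","properties":{"series":{"type":"array","items":{"type":"array"}},"fingers":{"type":"number"},"squeeze":{"type":"number"}},"required":["series"]}

```bash
mkdir -p pics; cat > h.py <<'E'
import numpy as np, cv2
from rig import manip
def grab(n,save=None):
    d=manip.get_image(n)
    if save: cv2.imwrite('pics/'+save,d['frame'])
    return d
def ray(d,uv,z):
    R=cv2.Rodrigues(np.array(d['rvec'],float))[0];t=np.array(d['tvec'],float).ravel();K=np.array(d['K'],float)
    uv=np.atleast_2d(np.array(uv,float))
    r=(R.T@np.linalg.inv(K)@np.c_[uv,np.ones(len(uv))].T).T
    c=-R.T@t
    return c+r*((z-c[2])/r[:,2])[:,None]
def proj(d,p):
    return cv2.projectPoints(np.atleast_2d(np.array(p,float)),np.array(d['rvec'],float),np.array(d['tvec'],float),np.array(d['K'],float),None)[0].reshape(-1,2)
E
python3 - <<'E'
from h import *
a=grab('top','top0.png');b=grab('side','side0.png')
s=manip.get_state();print(s['clock'],s['position'],s['ee_rot'],s['width'])
for d in(a,b):
    R=cv2.Rodrigues(np.array(d['rvec'],float))[0];print(-R.T@np.array(d['tvec']).ravel())
E
```

```text
0.1 [ 0.18337481 -0.54446038  0.23050951] [-5.68503907e-04  8.12122602e-01 -5.83486212e-01 -6.30376188e-04] 0.08555858380915438
[0.43870688 0.09658193 0.686672  ]
[ 0.18325701 -0.32068482  0.42346386]
```

View pics/top0.png

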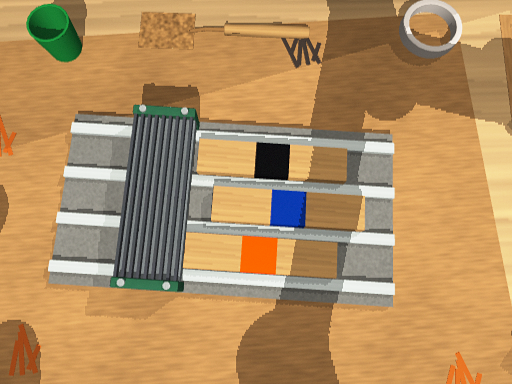

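View pics/side0.png

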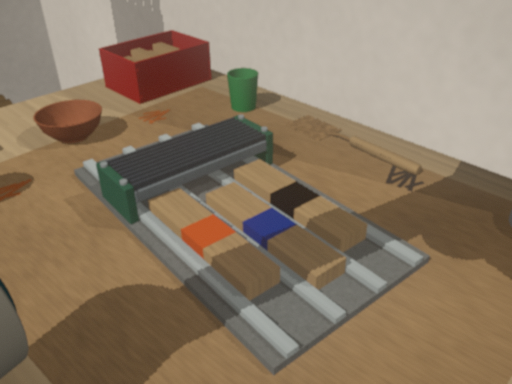

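The top view shows the lamp bar at left (about cols 115-197). The orange slat is in the bottom lane, with its band at about (259,255) and its near end at about col 340. Black is at (272,160) and blue at (288,208). The push runs towards image left.

```bash
cat >> h.py <<'E'
def band(d,z=.036):
    h=cv2.cvtColor(d['frame'],cv2.COLOR_BGR2HSV)
    m=cv2.inRange(h,(3,215,150),(14,255,255))
    n,l,st,c=cv2.connectedComponentsWithStats(m)
    return m,[(st[i],c[i],ray(d,c[i],z)[0]) for i in range(1,n) if st[i,4]>60]
E
python3 - <<'E'
from h import *
d=grab('top');f=d['frame'];h=cv2.cvtColor(f,cv2.COLOR_BGR2HSV)
m,b=band(d)
for x in b: print('or',x)
# white strips
w=cv2.inRange(h,(0,0,190),(180,40,255))
n,l,st,c=cv2.connectedComponentsWithStats(w)
for i in range(1,n):
    if st[i,4]>150:
        pts=np.argwhere(l==i)[:,::-1].astype(float)
        P=ray(d,pts,.02)[:,:2]
        r=cv2.minAreaRect((P*1000).astype(np.float32));print('strip',st[i],np.round(r[0]),np.round(r[1]),r[2])
# lamp posts, green
g=cv2.inRange(h,(60,100,20),(90,255,140))
n,l,st,c=cv2.connectedComponentsWithStats(g)
for i in range(1,n):
    if st[i,4]>150: print('green',st[i],c[i],ray(d,c[i],.07)[0])
# bed corners from eye
print(ray(d,[[78,112],[392,130],[393,305],[49,284]],.012)[:,:2])
E
python3 - <<'E'
import cv2
f=cv2.imread('pics/top0.png')
cv2.imwrite('pics/c0.png',cv2.resize(f[95:315,40:405],None,fx=2.15,fy=2.15,interpolation=cv2.INTER_CUBIC))
E
```

```text
or (array([  0, 117,  16,  38, 185], dtype=int32), array([  6.5027027 , 138.24864865]), array([0.67225495, 0.44465726, 0.036     ]))
or (array([ 240,  236,   37,   38, 1278], dtype=int32), array([258.35915493, 254.75273865]), array([0.48801415, 0.07762257, 0.036     ]))
or (array([  9, 324,  32,  51, 475], dtype=int32), array([ 23.44      , 352.95368421]), array([0.36844853, 0.39712616, 0.036     ]))
or (array([447, 352,  28,  32, 312], dtype=int32), array([459.69871795, 371.88141026]), array([ 0.32400475, -0.18467694,  0.036     ]))
strip [404   0  58  44 553] [ 860. -223.] [94. 72.] 73.78739166259766
strip [ 71 122  61  15 632] [688. 310.] [93. 17.] 84.12210083007812
strip [196 131 116  10 294] [670.  78.] [176.  14.] 88.1213150024414
strip [364 141  30  13 314] [ 646. -112.] [44. 17.] 84.12162780761719
strip [ 63 166  64  15 668] [619. 317.] [93. 17.] 84.16506958007812
strip [191 175 112  12 440] [596.  91.] [165.  16.] 84.6368408203125
strip [359 185  35  14 361] [ 576. -101.] [51. 17.] 84.41028594970703
strip [ 56 212  65  15 705] [550. 324.] [93. 17.] 84.22186279296875
strip [187 221 107  10 287] [532. 102.] [155.   5.] 84.09049224853516
strip [350 232  45  14 499] [508. -89.] [64. 17.] 84.2356948852539
strip [ 48 260  66  16 752] [480. 332.] [93. 16.] 84.02749633789062
strip [ 183  269  103   19 1154] [458. 114.] [146.  16.] 84.16423034667969
strip [342 280  53  15 616] [439. -77.] [74. 16.] 84.27928161621094
green [  28    6   39   34 1023] [47.02639296 22.63538612] [0.84041394 0.38106039 0.07      ]
green [ 37  17  45  44 843] [64.45432977 44.77935943] [0.80295819 0.35306898 0.07      ]
green [133 105  66  25 521] [166.71785029 112.11516315] [0.6919457  0.20155583 0.07      ]
green [110 277  55  13 458] [138.74017467 283.20087336] [0.45379386 0.23700272 0.07      ]
[[ 0.72044295  0.34977666]
 [ 0.67481814 -0.13813921]
 [ 0.4122843  -0.11210689]
 [ 0.45852373  0.3786386 ]]
```

View pics/c0.png

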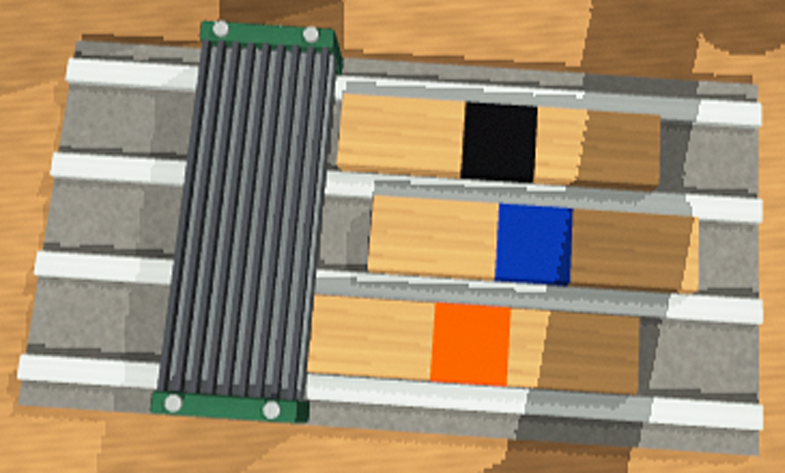

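The bed fits well. Strip length measures 495 mm, yaw is 84.3°, the origin is at (0.574, 0.218), and the lamp posts agree within 1 mm. The band is at dryer y ≈ -148 and x ≈ -71, so the push is about 148 mm along u = (0.099, 0.995). First I turn the tool so its x lies across the lane and shut the fingers.

>>> {"name": "carry_out", "arguments": {
  "series": [
    [[0,0,0],-6.6],
    [[0,0,0],-6.6],
    [[0,0,0],-6.6],
    [[0,0,0],-6.6],
    [[0,0,0],-6.6],
    [[0,0,0],-6.6],
    [[0,0,0],-6.6],
    [[0,0,0],-6.6],
    [[0,0,0],-6.6],
    [[0,0,0],-6.6]
  ],
  "fingers": 0
}}

```text
clock: 0.98
position: [0.1829, -0.542, 0.2265]
ee_rot: [-0.005, 1.0, -0.019, -0.001]
contact_force: [0.4, 0.1, -0.3]
width: 0.0002
```

>>> {"name": "carry_out", "arguments": {
  "series": [
    [[17,-36,0],0],
    [[17,-36,0],0],
    [[17,-36,0],0],
    [[17,-36,0],0],
    [[17,-36,0],0],
    [[17,-36,0],0],
    [[17,-36,0],0],
    [[17,-36,0],0],
    [[17,-36,0],0],
    [[17,-36,0],0]
  ]
}}

```text
clock: 1.82
position: [0.3683, -0.1818, 0.2245]
ee_rot: [-0.005, 1.0, -0.025, -0.002]
contact_force: [0.8, 0.4, 1.2]
width: -0.0001
```

```bash
cat >> h.py <<'E'
U=np.array([np.cos(np.radians(84.3)),np.sin(np.radians(84.3))]);X=np.array([U[1],-U[0]]);O=np.array([.5737,.2177])
def tod(p): q=np.array(p)[:2]-O; return np.round(1000*np.array([q@X,q@U]),1)
def stat():
    s=manip.get_state();w,x,y,z=s['ee_rot']
    a=np.degrees(np.arctan2(2*(x*y+w*z),1-2*(y*y+z*z)))
    tilt=np.degrees(np.arccos(-(1-2*(x*x+y*y))))
    print('t',s['clock'],'dryer xy',tod(s['position']),'z',s['position'][2],'ang',a,'want -5.7 tilt',tilt,'w',s['width'],'F',np.round(s['contact_force'],2))
E
python3 -c "
from h import *
stat()"
```

```text
t 1.8167 dryer xy [-164.7 -417.9] z 0.22448944754298847 ang -2.862928903661735 want -5.7 tilt 0.5854799298759861 w -6.724817058516343e-05 F [0.8  0.41 1.22]
```

>>> {"name": "carry_out", "arguments": {
  "series": [
    [[19,-25,0],2.8],
    [[19,-25,0],0],
    [[19,-25,0],0],
    [[19,-25,0],0],
    [[19,-25,0],0],
    [[0,0,35],0],
    [[0,0,35],0],
    [[0,0,35],0],
    [[0,0,20],0],
    [[0,0,0],0]
  ]
}}

```text
clock: 2.65
position: [0.4836, -0.0467, 0.0982]
ee_rot: [-0.006, 0.999, -0.043, 0.003]
contact_force: [-0.4, 0.5, -0.4]
width: 0.0
```

```bash
python3 -c "
from h import *
stat()
d=grab('side','s1.png'); grab('top','t1.png')
import cv2
a=cv2.imread('pics/t1.png');cv2.imwrite('pics/both.png',cv2.resize(np.hstack([a[80:320],d['frame'][80:320]]),(800,188)))"
```

```text
t 2.65 dryer xy [ -63.4 -272.1] z 0.09816269805303375 ang -4.9694141353585 want -5.7 tilt 0.7472023854333656 w 4.116917627945659e-05 F [-0.43  0.46 -0.36]
```

View pics/s1.png

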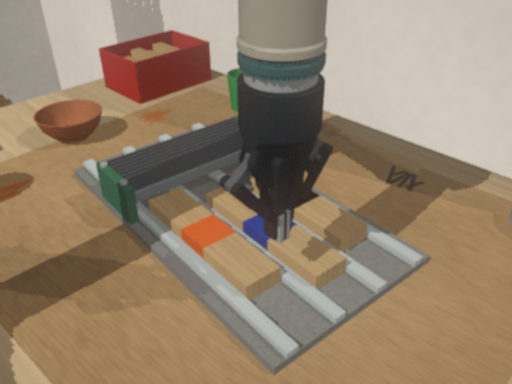

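The view shows the shut fingertips in the air at about (282,240), with the slats undisturbed. The TCP overran to y = -272, so I back off, then lower to about 24 mm and recheck.

>>> {"name": "carry_out", "arguments": {
  "series": [
    [[-3,13,0],0.7],
    [[-4,14,0],0],
    [[0,2,0],0],
    [[0,0,0],0],
    [[0,0,15],0],
    [[0,0,15],0],
    [[0,0,12],0],
    [[0,0,0],0]
  ]
}}

```text
clock: 3.42
position: [0.4881, -0.0789, 0.0712]
ee_rot: [-0.002, 0.998, -0.051, 0.02]
contact_force: [-0.9, -0.4, 0.0]
width: -0.0
```

```bash
python3 -c "
from h import *
stat()
d=grab('side');print('tip should be at',proj(d,manip.get_state()['position']))
cv2.imwrite('pics/s2.png',d['frame'])"
```

```text
t 3.4167 dryer xy [ -55.7 -303.6] z 0.07122505039490225 ang -5.893753633586182 want -5.7 tilt 2.309633687580986 w -3.139863869458576e-05 F [-0.94 -0.35  0.01]
tip should be at [[302.94860656 266.96496868]]
```

View pics/s2.png

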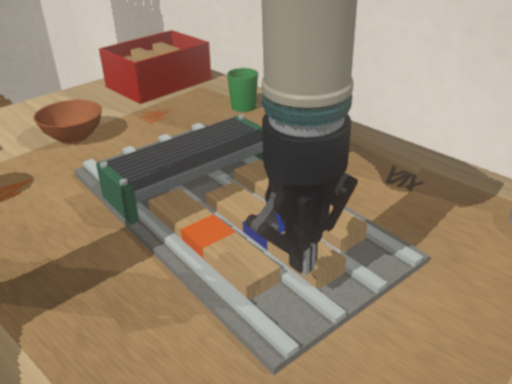

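The tip matches its projection at about (303,267), but x has drifted and the tilt is now 2.3°. I hold for a moment to see whether it settles.

>>> {"name": "carry_out", "arguments": {
  "series": [
    [[0,0,0],0],
    [[0,0,0],0],
    [[0,0,0],0]
  ]
}}

```text
clock: 3.72
position: [0.4912, -0.079, 0.0753]
ee_rot: [-0.002, 0.998, -0.051, 0.024]
contact_force: [0.3, -0.3, 0.2]
width: -0.0001
```

```bash
python3 -c "
from h import *
stat();s=manip.get_state();print(np.round(s['qpos'],3),np.round(s['qd'],3))"
```

```text
t 3.7167 dryer xy [ -52.6 -303.4] z 0.0753017142833762 ang -5.865227120427188 want -5.7 tilt 2.7067476697983217 w -0.00010134713357441076 F [ 0.31 -0.28  0.24]
[-0.311  0.283  1.935  0.02   0.879 -0.221] [ 0.003 -0.015 -0.014  0.002  0.008  0.   ]
```

>>> {"name": "carry_out", "arguments": {
  "series": [
    [[-10,0,0],0],
    [[0,0,0],0]
  ]
}}

```text
clock: 3.88
position: [0.4814, -0.078, 0.076]
ee_rot: [-0.001, 0.998, -0.051, 0.025]
contact_force: [-0.7, 0.6, -0.4]
width: 0.0004
```

```bash
python3 -c "
from h import *
stat();s=manip.get_state();print(np.round(s['qpos'],3),np.round(s['qd'],3))"
```

```text
t 3.8833 dryer xy [ -62.5 -303.4] z 0.07603898590987451 ang -5.8403423547742115 want -5.7 tilt 2.816002674882945 w 0.0003709310405338457 F [-0.67  0.58 -0.43]
[-0.315  0.269  1.955  0.02   0.871 -0.226] [ 0.005  0.007 -0.054  0.008 -0.034  0.006]
```

A small creep shows up each row: about +1 mm in x, +1 mm in z and 0.1° of tilt. I compensate for it and keep the rows few.

>>> {"name": "carry_out", "arguments": {
  "series": [
    [[-4,0,18],0],
    [[-4,0,18],0],
    [[-4,0,16],0],
    [[-3,0,8],0]
  ]
}}

```text
clock: 4.22
position: [0.4722, -0.0775, 0.0178]
ee_rot: [0.0, 0.998, -0.051, 0.03]
contact_force: [-0.8, 0.5, 0.0]
width: -0.0001
```

```bash
python3 -c "
from h import *
stat()"
```

```text
t 4.2167 dryer xy [ -71.7 -303.8] z 0.017799029499313425 ang -5.851565512232278 want -5.7 tilt 3.4770421450635256 w -0.00013033507039782183 F [-0.8   0.53  0.05]
```

>>> {"name": "carry_out", "arguments": {
  "series": [
    [[-1,-13,1],0],
    [[-1,-13,1],0],
    [[-1,-13,1],0],
    [[-1,-13,1],0],
    [[-1,-13,1],0]
  ]
}}

```text
clock: 4.63
position: [0.473, -0.0144, 0.0122]
ee_rot: [0.002, 0.998, -0.052, 0.03]
contact_force: [-1.3, -8.1, 9.5]
width: -0.0002
```

```bash
python3 -c "
from h import *
stat()
d=grab('top')
for x in band(d)[1]: print(x[0],tod(x[2]))"
```

```text
t 4.6333 dryer xy [ -77.1 -241. ] z 0.012224801387045129 ang -5.968705009936793 want -5.7 tilt 3.505660885107396 w -0.0001796158023000502 F [-1.29 -8.14  9.52]
[  0 117  16  33 144] [ 79.8 237. ]
[ 221  234   37   39 1256] [ -71.  -120.8]
[ 14 324  26  50 312] [-219.4  155.5]
```

The slat is moving, with the band at y = -121 and the TCP at -241, so the offset is 120 as expected. The fingertip has sunk to the bed, so I lift it a little and carry on.

>>> {"name": "carry_out", "arguments": {
  "series": [
    [[4,0,-6],0],
    [[1,-12,-2],0],
    [[1,-12,0],0],
    [[0,-12,0],0],
    [[0,-12,0],0]
  ]
}}

```text
clock: 5.1
position: [0.4849, 0.034, 0.024]
ee_rot: [0.003, 0.998, -0.053, 0.032]
contact_force: [0.1, -1.1, -0.5]
width: -0.0001
```

```bash
python3 -c "
from h import *
stat()
d=grab('top','t3.png')
for x in band(d)[1]: print(x[0],tod(x[2]))"
```

```text
t 5.1 dryer xy [ -70.1 -191.6] z 0.02396940328917045 ang -6.097158215683347 want -5.7 tilt 3.7207147713490483 w -5.2647582741315786e-05 F [ 0.06 -1.14 -0.53]
[  0 117  16  32 133] [ 80.4 237.2]
[ 186  231   38   38 1252] [-68.5 -71.4]
[ 18 324  14  31 108] [-204.6  160.6]
[ 28 345  12  28  89] [-229.5  143.3]
```

>>> {"name": "carry_out", "arguments": {
  "series": [
    [[0,-12,1],0],
    [[0,-12,1],0],
    [[0,-12,1],0],
    [[0,-12,1],0],
    [[0,-8,0],0]
  ]
}}

```text
clock: 5.57
position: [0.4914, 0.0889, 0.0224]
ee_rot: [0.004, 0.998, -0.053, 0.033]
contact_force: [0.8, -1.6, -0.1]
width: -0.0002
```

```bash
python3 -c "
from h import *
stat()
d=grab('top','t4.png');print(proj(d,list(O+U*-.045-X*.07)+[.07]))
e=grab('side','s4.png')
cv2.imwrite('pics/b4.png',np.vstack([cv2.resize(d['frame'][90:320,40:405],(584,368))[:230*2-92],cv2.resize(e['frame'][120:320,70:400],(584,354))])[:600]) 
for x in band(d)[1]: print(x[0],tod(x[2]))"
```

```text
t 5.5667 dryer xy [ -69.1 -136.3] z 0.02244053590908929 ang -6.016215610304731 want -5.7 tilt 3.794177936547506 w -0.00017356137979226526 F [ 0.8  -1.59 -0.07]
[[182.23503677 246.70316468]]
[  0 117  16  37 171] [ 76.9 236. ]
[ 18 324  21  41 146] [-212.7  154.3]
[ 10 350   8  25  67] [-234.9  169.5]
```

The band is already hidden from above. By the steady 120 mm offset the slat sits at about -16, so the last 15-16 mm goes slowly.

>>> {"name": "carry_out", "arguments": {
  "series": [
    [[0,-7,1],0],
    [[0,-6,1],0],
    [[0,-2,0],0]
  ]
}}

```text
clock: 5.92
position: [0.4934, 0.1032, 0.0208]
ee_rot: [0.005, 0.998, -0.052, 0.033]
contact_force: [1.3, -0.7, -0.0]
width: 0.0001
```

```bash
python3 -c "
from h import *
stat()"
```

```text
t 5.9167 dryer xy [ -68.5 -121.9] z 0.020779226303838032 ang -6.008196528013342 want -5.7 tilt 3.8340276577641754 w 0.00012273530152178818 F [ 1.3  -0.72 -0.04]
```

Now I draw back along the lane, lift clear and check.

>>> {"name": "carry_out", "arguments": {
  "series": [
    [[0,15,0],0],
    [[0,25,-1],0],
    [[0,25,-10],0],
    [[0,15,-35],0],
    [[0,10,-35],0],
    [[0,20,-30],0],
    [[-20,30,-10],0],
    [[-20,30,0],0],
    [[-20,30,0],0]
  ]
}}

```text
clock: 6.67
position: [0.4098, -0.0911, 0.1437]
ee_rot: [0.004, 0.998, -0.048, 0.037]
contact_force: [0.5, -1.1, 0.2]
width: -0.0003
```

```bash
python3 -c "
from h import *
stat()
d=grab('top','t5.png')
L=np.array([O-X*.07+U*(s*.11) for s in(-1,1)])
print('ideal end px',proj(d,np.c_[L,[.036]*2]))
e=grab('side','s5.png')
cv2.imwrite('pics/b5.png',np.vstack([cv2.resize(d['frame'][90:315,30:410],None,fx=1.35,fy=1.35),cv2.resize(e['frame'][110:330,60:440],None,fx=1.35,fy=1.35)]))"
```

```text
t 6.6667 dryer xy [-132.4 -323.5] z 0.14366682089009902 ang -5.529855329816074 want -5.7 tilt 4.233800977097951 w -0.0003091849701640764 F [ 0.55 -1.14  0.22]
ideal end px [[231.53931924 252.01626482]
 [ 76.0766662  241.77223371]]
```

View pics/b5.png

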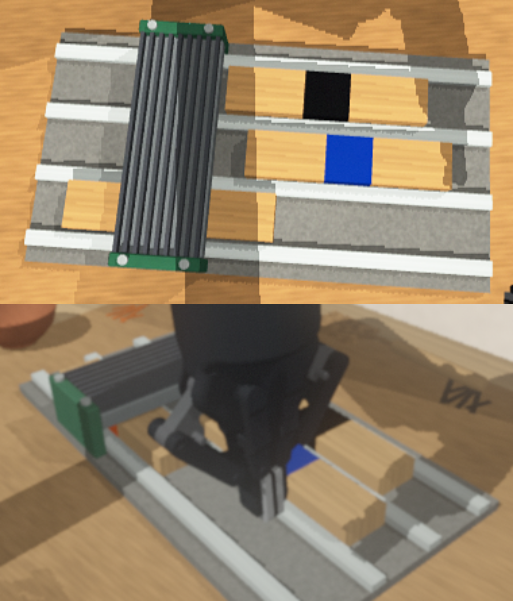

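The top view shows bare ends on both sides of the bar at about cols 78 and 233, against 76 and 231.5 for a perfectly centred slat, so it is about 2 mm short. No orange shows from above, the black and blue bands are where they were, and the gripper is clear.

```bash
python3 -c "
from h import *
print(manip.sign_off())"
```

```text
the job is handed in; nothing more can be done
None
```

I pushed the orange-banded slat about 146 mm along its lane with shut fingers until its band was under the lamp bar. I then drew back, lifted clear and handed in at about 6.8 s.

**Final checks:**
- **Centring:** the last top view put both bare ends within about 2 px (roughly 2 mm) of where a centred slat's would be. The last TCP reading agreed, at y ≈ -2 mm.
- **Orange showing:** none was visible from above. The side view shows a speck of orange through the gap beneath the bar.
- **Other slats:** the black and blue bands were at the same pixels as at the start, to within about 1 px.

**What went off plan:** the tool crept a little with each row and ended tilted about 4°. Early in the push the fingertip also rested briefly on the bed with about 10 N, which I corrected by lifting it.

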